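# Open the spring cover of an assembly nest

### The job

Press the red release tab at the front of the aluminium assembly nest so that its spring-loaded blue cover pops up, then push the cover all the way back to its stop and leave it open with your hand clear. Only press and push with the fingers: do not pick anything up, leave the dark steel lever lying in the nest's pocket, and do not disturb the cup, jar, bushing or screwdriver standing nearby.

Things in the scene. Friction and masses are not known exactly. Their poses are not given: they have to be found in the camera images.
- nest: Aluminium nest bolted to the bench, cannot move. Origin: centre of its underside, on the bench; x points from tab (front) to hinge (back), z up. Base plate 220 x 170 x 12 mm; on it a pocket block 130 (x) x 110 (y) mm, walls 10 mm, rim 57 mm and pocket floor 22 mm above the bench. Shut, the cover's top is 64 mm above the bench. A spring pin in the pocket's back +y corner lifts the released cover
- tab_pad (a point): Centre of the top of the tab's red finger pad, 40 (x) x 36 (y) x 6 mm; at rest 114 mm in front of the nest's origin and 42 mm above the bench; turns with the tab. Press it down from above. A steel hook 22 mm wide stands 31 mm behind this point (towards the cover), its top 72 mm above the bench; it swings about 10 mm towards the pad as the tab is pressed
- tab (a joint): Turn of the release tab, rad, about an axis along the nest's y, 70 mm in front of its origin and 36 mm above the bench: 0 at rest, 0.28 at its stop with the pad's centre about 12 mm lower. Springs back by itself; about 2 N starts it, 5 N brings it to the stop. The hook lets go of the cover at about 0.2 rad
- cover (a joint): Opening angle of the blue cover, rad: 0 shut and latched, about 0.45 when popped up by the spring, 1.57 upright, 1.95 at the back stop (leaning backward). Above about 1.1 hinge friction keeps it where it is left, so it must be pushed right to the stop; lower it sinks back towards 0.45. About 2 N at the free edge moves it
- cover_edge (a point): Middle of the cover's free (front) edge: the tip of its steel catch lug (22 mm wide, 8 mm long), at mid-thickness, 135 mm from the hinge axis. The cover is a blue plastic plate, 127 mm from hinge to front, 110 mm wide, 6 mm thick. Popped up, this edge is about 120 mm above the bench
- cover_hinge (a point): Middle of the cover's hinge axis, along the nest's y, 62 mm behind the nest's origin and 61 mm above the bench; does not move
- lever: Loose dark steel lever, bar 75 x 16 x 8 mm with a 24 mm round boss 12 mm high with a brass eye; lies on the pocket floor under the cover. Origin: centre of its underside. To be left in the pocket
- cup: Grey plastic cup, 56 mm wide at the rim, 62 mm high, empty. Origin: centre of its underside. Bystander
- jar: Amber jar with a black lid, 48 mm wide, 75 mm high. Origin: centre of its underside. Bystander
- bushing: Brass bushing (ring), 48 mm outside, 26 mm bore, 35 mm high. Origin: centre of its underside. Bystander
- driver: Screwdriver with a yellow handle, lying on the bench, up to 30 mm high. Origin: underside, near the middle of its length. Bystander

How it is judged:
By the outcome, as a careful person would: the job done as asked, in the order asked, and still so for the second after the job is handed in, with the robot touching nothing.
It also fails if it takes over 42 s, if anything falls off the work surface, if the arm or the gripper's body presses on something with over 40 N, if the wrist force passes 120 N, or if a joint passes its speed limit or range.

### The arm

A 7-joint arm with a two-finger parallel gripper is mounted at the origin on the work surface. World frame = base frame: x ahead of the robot, y to its left, z up, the work surface at z = 0. Lengths are in m, angles in rad, forces in N, time in s.
With the tool pointing down it reaches from about 0.425 to 0.925 m from the base axis. Payload 6.8 kg.
Tool frame: the origin (TCP) lies on the centre line of the jaws, within the pads' length; the fingertips stand 14 mm ahead of it and the grasp point (between the pads) lies 5 mm behind it (bot.finger_overhang is the distance from the TCP to the fingertips, in m); z points along the fingers, y is the line along which they close (so a half turn about z gives the same grasp; the last joint's range is limited). The gripper opens to 85 mm and grips with 20 to 120 N. Pads are 22 mm wide; open, the fingers measure 114 mm over their backs; the gripper's body (76 mm by 85 mm) begins 54 mm behind the grasp point. The pads swing forward as they close: fully open they stand 13 mm farther back than shut.
Start: joints at [1.124, 0.477, 0.022, 1.555, -0.011, 1.109, -0.083], TCP at [0.224, -0.637, 0.217] pointing down, gripper open.
Joint ranges: [-2.96, 2.96], [-0.34, 2.1], [-1.41, 1.46], [0.24, 2.44], [-1.37, 4.51], [0.17, 1.92], [-2.96, 2.96]. Speed limits (rad/s): [2.39, 2.39, 3.14, 3.14, 3.14, 3.14, 3.14].

### API

Orientations are given as a unit quaternion [w, x, y, z].
In Python, from station import bot gives the robot as it stands.
- The arm moves only by the shell command python3 -m inch 'ROWS' [OPENING] [FORCE]. ROWS is JSON, a list of rows, each a list of 4 numbers: the shift along the tool's x, y, z in m, then the turn about the tool's z in degrees. A call has 1 to 12 rows; each row shifts and turns the commanded pose from where the row before left it, along the tool's axes as they then stand; what a row does not reach is not made up. A row lasts 1/10 s, in which the tool goes at most 50 mm and 8.59 degrees, less where a joint would pass 70% of its speed; a pose out of reach is approached as far as the arm can. A call is refused whole if a number of a shift passes 0.05 or a number of a turn 8.59, either way. A call with a gripper value outside its range is refused whole. OPENING is the finger opening in m, from 0 to 0.0854, set as the call begins (- or left out, the last holds). The fingers move at their own pace and stop on an object; FORCE is the grip in N (left out, the last holds). Time passes only in rows, so rows that do not move let the fingers close. It gives the time, the measured TCP pose, the force, the opening and the grip force at its end, in the units of the state.
- bot.get_obs(): the state, without advancing time (a new reading comes with each control period).
- bot.read_camera(name): name is "side" or "top"; returns a dict with "color" (400x640x3 uint8, red, green, blue), "mtx" (3x3 intrinsics, pixels), "world_from_camera" (4x4, takes a point from camera to world coordinates). Camera axes: x right, y up, looking along -z (the intrinsics and any distortion apply to the point x, -y, -z); pixel columns grow to the right and rows downward; lengths in m; the calibration is good to about 2 mm. A picture is of the moment at which its call begins. There is no depth.
- bot.hand_in(): hands the job in; it is judged then, once.
The state is a dict: "t": time; "q": joint angles; "joint_vel": joint speeds; "joint_torque": joint torques, N m; "eef_pos": TCP position; "tool_rot": TCP orientation; "contact_force": force on the tool from outside, world axes, zero at the start; "torque": the same for the moment, N m; "gripper_width": opening from 0.0 (shut) to 1.0 (fully open); "grasp_force": force on a finger pad.
Only numpy, scipy, OpenCV 4.12 (cv2) and the standard library are available. Lean on these libraries where they do the work, as an engineer would, in place of code of your own. Each camera call takes 0.05 s, during which the arm holds its last target. There are 200 camera calls.

## Working session

There is one attempt and no reset: what is moved stays moved. The work goes in short steps, Python scripts to look and compute and a shell command to move; the robot and the scene stay as the last step left them, time stands still between calls to the robot, and variables do not carry over. Pictures are saved under pics/ and viewed, at most 12 in all, crops included, and the job is handed in when it is done.

```bash
mkdir -p pics; ls; python3 - <<'E'
from station import bot
import cv2,numpy as np
for n in ("top","side"):
    r=bot.read_camera(n); cv2.imwrite(f"pics/{n}0.png",r["color"][:,:,::-1]); np.savez(f"{n}0.npz",**{k:r[k] for k in("color","mtx","world_from_camera")})
    print(n,r.keys(),r["mtx"].round(1).tolist(),r["world_from_camera"].round(3).tolist())
o=bot.get_obs();print(o["t"],o["eef_pos"],o["tool_rot"])
E
```

```text
pics
top dict_keys(['color', 'mtx', 'world_from_camera']) [[407.1, 0.0, 314.4], [0.0, 407.1, 201.0], [0.0, 0.0, 1.0]] [[0.005, 0.998, -0.061, 0.505], [-1.0, 0.006, 0.012, 0.058], [0.012, 0.061, 0.998, 0.845], [0.0, 0.0, 0.0, 1.0]]
side dict_keys(['color', 'mtx', 'world_from_camera']) [[442.7, 0.0, 323.1], [0.0, 442.7, 196.4], [0.0, 0.0, 1.0]] [[0.986, 0.094, -0.136, 0.42], [-0.165, 0.528, -0.833, -0.687], [-0.006, 0.844, 0.537, 0.527], [0.0, 0.0, 0.0, 1.0]]
0.1 [ 0.22414524 -0.63609867  0.21592367] [-8.04756900e-04  9.85682154e-01  1.68611996e-01 -1.96664085e-04]
```

View pics/top0.png

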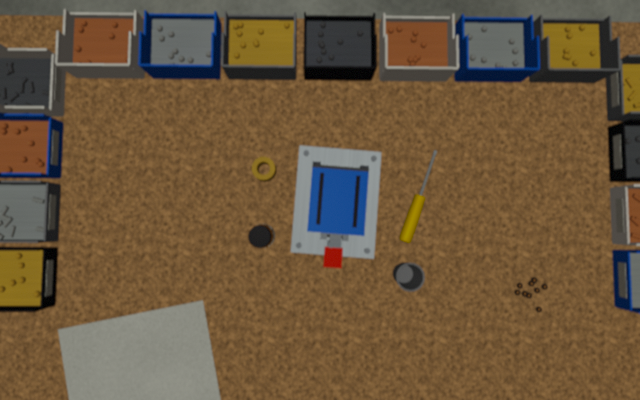

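View pics/side0.png

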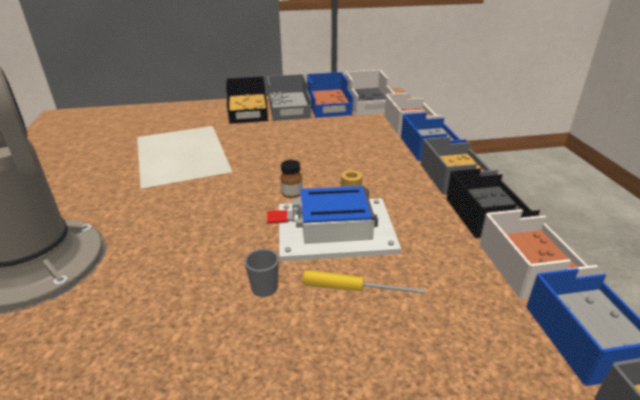

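The top view shows the nest's red tab at (333,258) facing the robot, the blue cover at about (338,200), the cup at (408,276), the jar at (260,236), and the driver from (405,240) to (435,150). The side view agrees. Next I'll measure these.

```bash
cat > h.py <<'E'
import cv2,numpy as np
def ray(r,u,v):
    K=r["mtx"];T=r["world_from_camera"]
    d=np.array([(u-K[0,2])/K[0,0],-(v-K[1,2])/K[1,1],-1.]);return T[:3,3],T[:3,:3]@d
def onz(r,u,v,z):
    o,d=ray(r,u,v);return o+d*(z-o[2])/d[2]
def blob(r,col,roi=None):
    h=cv2.cvtColor(np.asarray(r["color"]),cv2.COLOR_RGB2HSV)
    if col=="red": m=((h[...,0]<4)|(h[...,0]>176))&(h[...,1]>200)&(h[...,2]>100)
    if col=="blue": m=(abs(h[...,0].astype(int)-110)<10)&(h[...,1]>150)&(h[...,2]>90)
    m=m.astype(np.uint8)
    if roi: k=np.zeros_like(m);k[roi[1]:roi[3],roi[0]:roi[2]]=1;m*=k
    c=max(cv2.findContours(m,0,2)[0],key=cv2.contourArea)
    return cv2.minAreaRect(c)
E
python3 - <<'E'
from h import *
t=np.load("top0.npz");s=np.load("side0.npz")
red=blob(t,"red",(300,240,370,280));bl=blob(t,"blue",(290,140,390,245));rs=blob(s,"red",(255,200,300,230))
print(red,bl,rs)
p=onz(t,*red[0],.042);q=onz(t,*bl[0],.064);print("pad",p,"cover",q,"padside",onz(s,*rs[0],.042))
print([onz(t,*c,.064).round(3) for c in cv2.boxPoints(bl)]);print([onz(t,*c,.042).round(3) for c in cv2.boxPoints(red)])
# plate corners screws
P=[onz(t,*c,.012) for c in((303,148),(381,153),(374,258),(292,252))];print(np.round(P,3))
print("plate c",np.mean(P,0),"yaw",[np.degrees(np.arctan2(*(a-b)[1::-1])) for a,b in((P[0],P[3]),(P[1],P[2]))])
d=q-p;print("yaw pad-cover",np.degrees(np.arctan2(d[1],d[0])),np.linalg.norm(d[:2]))
for n,u,v,z in(("cup",408,276,.06),("jar",260,236,.075),("drv",406,240,.02)):print(n,onz(t,u,v,z).round(3))
E
```

```text
((332.5724182128906, 257.1310729980469), (15.944732666015625, 17.439552307128906), 4.763641834259033) ((337.82623291015625, 200.8102264404297), (55.38580322265625, 64.14085388183594), 4.635463237762451) ((276.5, 216.0), (17.0, 10.0), 0.0)
pad [0.44401084 0.01169551 0.042     ] cover [0.55340159 0.00310669 0.064     ] padside [0.44371125 0.0121849  0.042     ]
[array([0.496, 0.061, 0.064]), array([0.619, 0.052, 0.064]), array([ 0.611, -0.055,  0.064]), array([ 0.488, -0.045,  0.064])]
[array([0.428, 0.029, 0.042]), array([0.462, 0.026, 0.042]), array([ 0.46 , -0.005,  0.042]), array([ 0.426, -0.003,  0.042])]
[[ 0.666  0.072  0.012]
 [ 0.656 -0.09   0.012]
 [ 0.44  -0.074  0.012]
 [ 0.452  0.093  0.012]]
plate c [5.53497511e-01 1.29486360e-06 1.20000000e-02] yaw [np.float64(-5.578119125928782), np.float64(-4.058410677711352)]
yaw pad-cover -4.489370230859732 0.10972741108476716
cup [ 0.41  -0.132  0.06 ]
jar [0.485 0.15  0.075]
drv [ 0.477 -0.138  0.02 ]
```

```bash
python3 -m inch '[[0,0,0,8.03],[0,0,0,8.03],[0,0,0,8.03]]' 0 20; python3 -m inch '[[0.02,-0.042,0,0],[0.02,-0.042,0,0],[0.02,-0.042,0,0],[0.02,-0.042,0,0],[0.02,-0.042,0,0],[0.02,-0.042,0,0],[0.02,-0.042,0,0],[0.02,-0.042,0,0],[0.02,-0.042,0,0],[0.02,-0.042,0,0],[0.02,-0.042,0,0],[0.02,-0.042,0,0]]'
cat > rel.py <<'E'
from station import bot
import numpy as np
from h import *
a=np.radians(-4.6);R=np.array([[np.cos(a),-np.sin(a)],[np.sin(a),np.cos(a)]])
N=np.array([.444,.0117])+R@[.114,0]
o=bot.get_obs();p=o["eef_pos"];w,x,y,z=o["tool_rot"]
print("t",o["t"],"nest xy mm",(R.T@(p[:2]-N)*1e3).round(1),"tip z",round((p[2]-bot.finger_overhang)*1e3,1),"yaw",np.degrees(2*np.arctan2(y,x)).round(2),"tilt",(w*w+z*z).round(5),"F nest",(R.T@o["contact_force"][:2]).round(1),round(o["contact_force"][2],1))
E
python3 rel.py
```

```text
t: 0.4
eef_pos: [0.2242, -0.6363, 0.2162]
tool_rot: [-0.0, 0.999, -0.044, -0.0]
contact_force: [0.2, 0.8, 0.7]
gripper_width: 0.514
grasp_force: 0.0
t: 1.6
eef_pos: [0.505, -0.1521, 0.2167]
tool_rot: [0.0, 0.999, -0.041, -0.0]
contact_force: [0.8, -1.0, 0.1]
gripper_width: -0.004
grasp_force: 0.0
t 1.6 nest xy mm [ -40.  -158.4] tip z 202.7 yaw -4.69 tilt 0.0 F nest [ 0.8 -0.9] 0.1
```

```bash
python3 -m inch '[[-0.02,-0.04,0,0],[-0.02,-0.04,0,0],[-0.02,-0.04,0,0],[-0.018,-0.038,0,0],[0,0,0.04,0],[0,0,0.04,0],[0,0,0.04,0],[0,0,0,0]]' ; python3 rel.py; python3 - <<'E'
from station import bot
import cv2
a=bot.read_camera("top")["color"][130:290,220:440];b=bot.read_camera("side")["color"][150:310,220:440]
cv2.imwrite("pics/1.png",cv2.resize(cv2.vconcat([a,b]),None,fx=1.8,fy=1.8)[:,:,::-1])
E
```

```text
t: 2.4
eef_pos: [0.4356, 0.0096, 0.0929]
tool_rot: [0.001, 0.999, -0.04, -0.005]
contact_force: [-0.7, -0.7, 0.4]
gripper_width: -0.001
grasp_force: 0.0
t 2.4 nest xy mm [-122.2   -2.8] tip z 78.9 yaw -4.64 tilt 2e-05 F nest [-0.7 -0.8] 0.4
```

View pics/1.png

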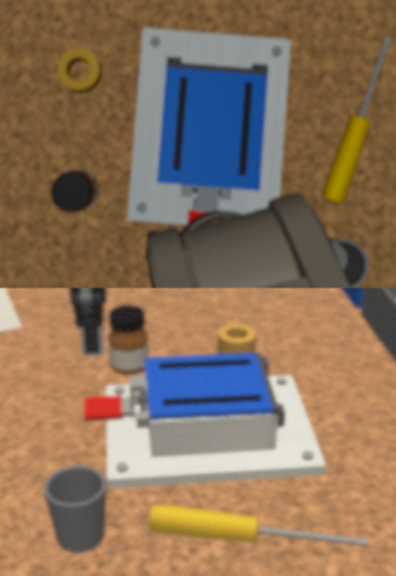

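The top crop shows the wrist above the tab. The side crop shows the closed fingertips at about crop (92,352), above the pad at (103,407). I'll check that height against the projection.

```bash
python3 rel.py; python3 - <<'E'
from h import *
s=np.load("side0.npz");T=s["world_from_camera"]
for z in(.079,.093,.1):
    c=np.linalg.inv(T)@[.4356,.0096,z,1];p=s["mtx"]@(c[:3]*[1,-1,-1]);print(z,p[:2]/p[2], ((p[:2]/p[2])-[220,150])*1.8+[0,288])
E
```

```text
t 2.5 nest xy mm [-118.3   -2.1] tip z 83.0 yaw -4.67 tilt 0.0 F nest [0.2 0.1] 0.6
0.079 [270.98912382 200.89348382] [ 91.78042288 379.60827088]
0.093 [270.46038427 194.51859477] [ 90.82869169 368.13347058]
0.1 [270.19234284 191.28688195] [ 90.34621712 362.31638751]
```

```bash
python3 - <<'E'
from station import bot
import cv2
b=bot.read_camera("side")["color"][130:240,230:340]
cv2.imwrite("pics/2.png",cv2.resize(b,None,fx=5,fy=5,interpolation=2)[:,:,::-1])
E
```

```text
(no output)
```

View pics/2.png

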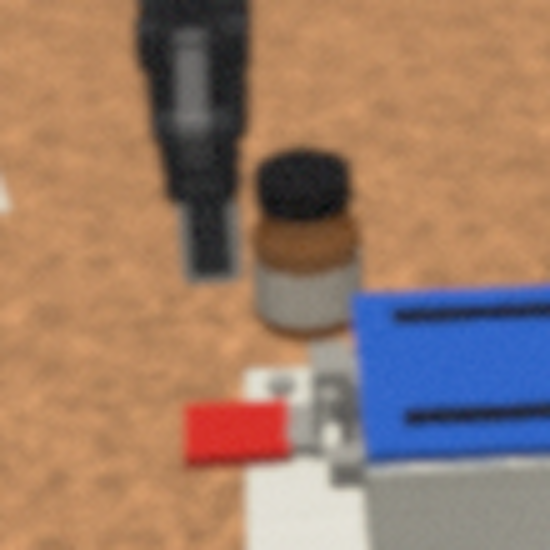

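The side view puts the fingertips at about (272,186), roughly 25 mm higher than the model says. I'll descend in small steps and watch the force.

```bash
python3 -m inch '[[0,0,0.01,0],[0,0,0.01,0],[0,0,0.01,0],[0,0,0.005,0],[0,0,0,0],[0,0,0,0]]'|tail -1 ; python3 rel.py; python3 - <<'E'
from station import bot
import cv2
print(bot.finger_overhang)
b=bot.read_camera("side")["color"][130:240,230:340]
cv2.imwrite("pics/3.png",cv2.resize(b,None,fx=5,fy=5,interpolation=2)[:,:,::-1])
E
```

```text
grasp_force: 0.0
t 3.15 nest xy mm [-118.1   -2. ] tip z 47.7 yaw -4.67 tilt 0.0 F nest [0.  0.3] -0.0
0.014
```

View pics/3.png

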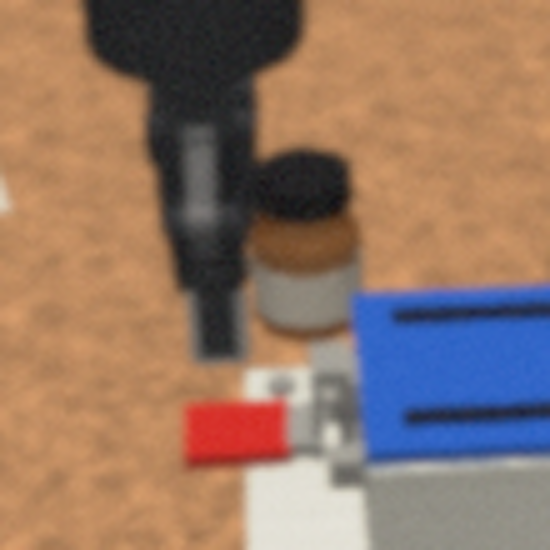

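The tip is now at about (274,202), still clearly above the pad, whose centre is at (277,216). I'll keep descending gently.

```bash
python3 -m inch '[[0,0,0.004,0],[0,0,0.002,0],[0,0,0.002,0],[0,0,0,0]]'|tail -1 ; python3 rel.py; python3 -m inch '[[0,0,0.002,0],[0,0,0.002,0],[0,0,0,0]]'|tail -1 ; python3 rel.py; python3 - <<'E'
from station import bot
from h import *
r=bot.read_camera("side");print(blob(r,"red",(255,200,300,230)))
b=r["color"][130:240,230:340]
a=bot.read_camera("top")["color"][210:320,280:390]
cv2.imwrite("pics/4.png",cv2.resize(cv2.hconcat([b,a]),None,fx=3.6,fy=3.6,interpolation=2)[:,:,::-1])
E
```

```text
grasp_force: 0.0
t 3.6 nest xy mm [-118.2   -2.1] tip z 39.5 yaw -4.68 tilt 0.0 F nest [0.4 0.3] 0.5
grasp_force: 0.0
t 3.9 nest xy mm [-118.2   -2.1] tip z 35.6 yaw -4.68 tilt 0.0 F nest [0.5 0.1] 0.1
((276.5, 216.5), (9.0, 17.0), 90.0)
```

View pics/4.png

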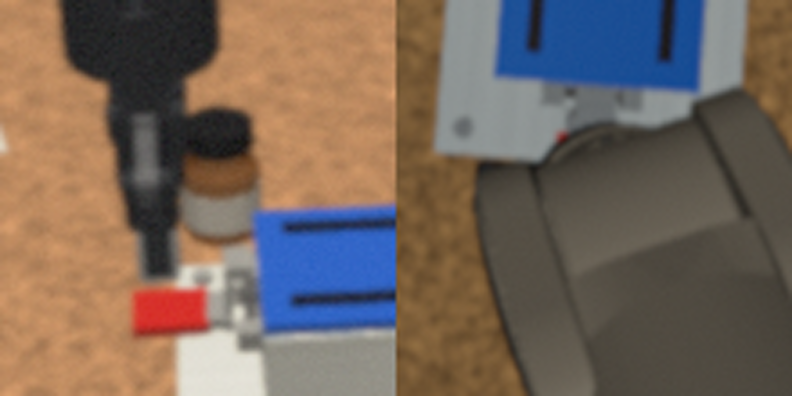

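There's still no contact. The tip sits at about (274,207) and the pad's far edge at row 210. I'll descend further and use the force and the pad's image to settle it.

```bash
cat > red.py <<'E'
from station import bot
from h import *
r=bot.read_camera("side");b=blob(r,"red",(255,200,300,240));print("red",np.round(b[0],1),b[1])
E
for i in 1 2; do python3 -m inch '[[0,0,0.003,0],[0,0,0.002,0],[0,0,0,0]]'|tail -1 ; python3 rel.py; python3 red.py; done
```

```text
grasp_force: 0.0
t 4.3 nest xy mm [-118.3   -2.2] tip z 30.5 yaw -4.68 tilt 0.0 F nest [-0.4  0. ] -0.0
red [276.5 216.5] (9.0, 17.0)
grasp_force: 0.0
t 4.65 nest xy mm [-118.3   -2.1] tip z 25.5 yaw -4.67 tilt 0.0 F nest [-0.  -0.2] -0.1
red [276.2 217. ] (8.202439308166504, 16.82914161682129)
```

```bash
python3 - <<'E'
from station import bot
from h import *
r=bot.read_camera("side")
b=r["color"][170:240,240:340]
cv2.imwrite("pics/5.png",cv2.resize(b,None,fx=6,fy=6,interpolation=2)[:,:,::-1])
E
```

```text
(no output)
```

View pics/5.png

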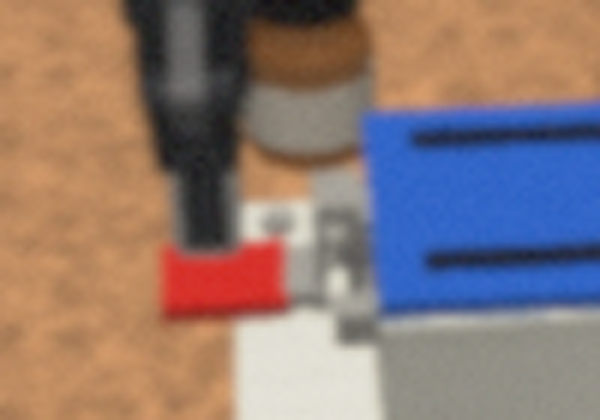

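The finger now occludes the pad's top edge at row 212, so it is above the pad. The true tips are about 25–30 mm higher than nominal. I'll continue to contact.

```bash
for i in 1 2; do python3 -m inch '[[0,0,0.003,0],[0,0,0.003,0],[0,0,0,0]]'|tail -1 ; python3 rel.py; python3 red.py; done
```

```text
grasp_force: 0.0
t 5.05 nest xy mm [-118.4   -2.2] tip z 19.4 yaw -4.68 tilt 0.0 F nest [-0.7  0.1] 1.0
red [276.1 217. ] (7.891151428222656, 17.26189422607422)
grasp_force: 0.7
t 5.4 nest xy mm [-117.9   -2.1] tip z 13.6 yaw -4.68 tilt 0.0 F nest [0.5 0.6] 1.2
red [283.5 216. ] (8.0, 3.0)
```

Contact comes at nominal 13.6, so the true tip height is nominal + 28 mm. Now I'll press.

```bash
python3 -m inch '[[0,0,0.003,0],[0,0,0.003,0],[0,0,0.003,0],[0,0,0,0]]'|tail -1 ; python3 rel.py;  python3 -m inch '[[0,0,0.003,0],[0,0,0.002,0],[0,0,0,0]]'|tail -1 ; python3 rel.py; python3 - <<'E'
from station import bot
from h import *
r=bot.read_camera("side")
b=r["color"][140:260,230:400]
cv2.imwrite("pics/6.png",cv2.resize(b,None,fx=3,fy=3,interpolation=2)[:,:,::-1])
E
```

```text
grasp_force: 2.6
t 5.85 nest xy mm [-118.2   -2.1] tip z 4.5 yaw -4.67 tilt 0.0 F nest [-1.7 -0.6] 4.7
grasp_force: 17.5
t 6.15 nest xy mm [-117.8   -2.1] tip z 1.4 yaw -4.68 tilt 0.0 F nest [-9.1 -0.7] 34.8
```

View pics/6.png

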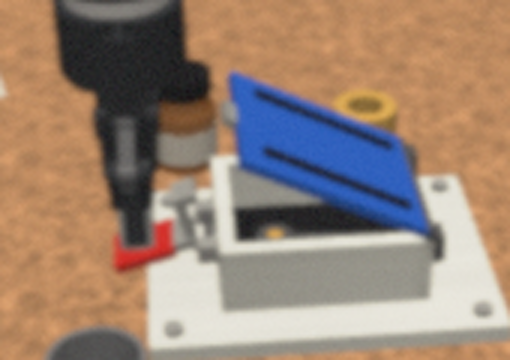

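The cover has popped up (lug at about (306,177)) and the tab is fully down. I'll retract upward, then approach the edge.

```bash
python3 -m inch '[[0,0,-0.02,0],[0,0,-0.03,0],[0,0,-0.025,0],[0,0,0,0],[0.015,0,0,0],[0.015,0,0,0],[0,0,0,0]]'|tail -1 ; python3 rel.py; for i in 1 2; do  python3 -m inch '[[0.006,0,0,0],[0.003,0,0,0],[0,0,0,0]]'|tail -1 ; python3 rel.py; done
python3 - <<'E'
from station import bot
from h import *
r=bot.read_camera("side")
b=r["color"][100:260,230:400]
cv2.imwrite("pics/7.png",cv2.resize(b,None,fx=3,fy=3,interpolation=2)[:,:,::-1])
E
```

```text
grasp_force: 0.0
t 6.9 nest xy mm [-86.4  -2.1] tip z 74.3 yaw -4.71 tilt 0.0 F nest [-0.1  0.8] -0.2
grasp_force: 0.0
t 7.2 nest xy mm [-79.1  -2.1] tip z 74.6 yaw -4.68 tilt 0.0 F nest [-0.8  0.1] 0.2
grasp_force: 3.5
t 7.5 nest xy mm [-72.6  -2.3] tip z 74.1 yaw -4.66 tilt 1e-05 F nest [-8.   1.1] 3.8
```

View pics/7.png

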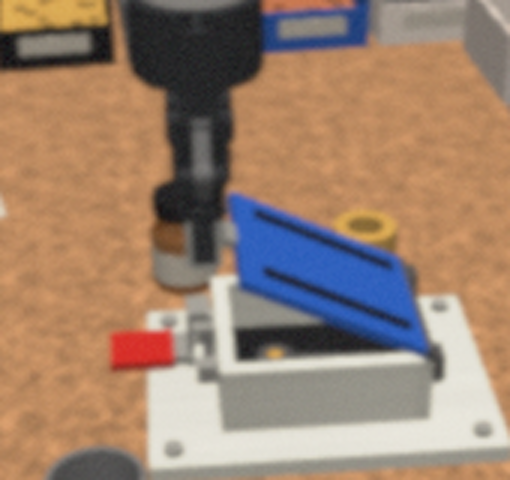

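Contact is on the lug edge (about (306,178)) with 8 N. I'll follow the arc up and back, starting with the lower part.

```bash
python3 -m inch '[[0.006,0,-0.009,0],[0.006,0,-0.009,0],[0.006,0,-0.008,0],[0.007,0,-0.008,0]]'|tail -1 ; python3 rel.py; python3 -m inch '[[0.008,0,-0.007,0],[0.008,0,-0.007,0],[0.008,0,-0.006,0],[0.009,0,-0.006,0]]'|tail -1 ; python3 rel.py
python3 - <<'E'
from station import bot
from h import *
r=bot.read_camera("side")
b=r["color"][80:260,230:400]
cv2.imwrite("pics/8.png",cv2.resize(b,None,fx=3,fy=3,interpolation=2)[:,:,::-1])
E
```

```text
grasp_force: 3.1
t 7.95 nest xy mm [-48.1  -2.2] tip z 108.5 yaw -4.65 tilt 1e-05 F nest [-6.   0.3] 4.8
grasp_force: 0.3
t 8.35 nest xy mm [-11.1  -2.4] tip z 135.2 yaw -4.69 tilt 0.0 F nest [-1.3  0. ] 0.3
```

View pics/8.png

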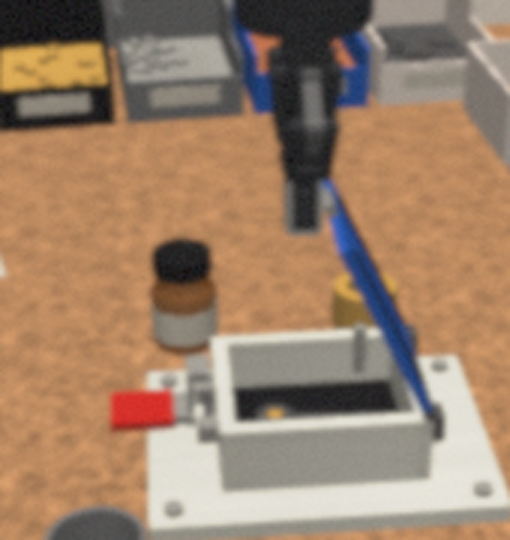

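The cover is at about 1.1 rad, still pushed at its edge. I'll continue back.

```bash
python3 -m inch '[[0.009,0,-0.002,0],[0.01,0,0,0],[0.011,0,0,0],[0.011,0,0,0],[0.011,0,0,0],[0.011,0,0,0],[0.011,0,0,0],[0.01,0,0,0],[0.005,0,0,0],[0,0,0,0]]'|tail -1 ; python3 rel.py; for i in 1 2 3; do python3 -m inch '[[0.003,0,0,0],[0.003,0,0,0],[0,0,0,0]]'|tail -1 ; python3 rel.py; done
```

```text
grasp_force: 0.0
t 9.4 nest xy mm [77.8 -2.3] tip z 136.7 yaw -4.69 tilt 0.0 F nest [0.2 0.4] 0.6
grasp_force: 0.0
t 9.7 nest xy mm [83.2 -2.4] tip z 136.9 yaw -4.68 tilt 0.0 F nest [ 0.1 -0.9] -0.1
grasp_force: 1.9
t 10.0 nest xy mm [88.5 -2.4] tip z 136.7 yaw -4.68 tilt 0.0 F nest [-4.2 -0.9] 2.4
grasp_force: 11.9
t 10.3 nest xy mm [89.2 -2.4] tip z 136.4 yaw -4.65 tilt 4e-05 F nest [-19.5  -0.4] 15.8
```

At the stop: the predicted x was 89 and the force is rising. I'll back off clear and verify.

```bash
python3 -m inch '[[-0.01,0,0,0],[-0.03,0,0,0],[-0.04,0,-0.01,0],[-0.04,0,-0.02,0],[-0.04,0,-0.02,0],[0,0,0,0],[0,0,0,0],[0,0,0,0]]'|tail -1 ; python3 rel.py
python3 - <<'E'
from station import bot
from h import *
b=bot.read_camera("side")["color"][60:320,220:440]
a=bot.read_camera("top")["color"][60:320,220:440]
cv2.imwrite("pics/9.png",cv2.resize(cv2.hconcat([b,a]),None,fx=1.8,fy=1.8,interpolation=2)[:,:,::-1])
E
```

```text
grasp_force: 0.0
t 11.1 nest xy mm [-64.   -2.2] tip z 186.8 yaw -4.7 tilt 0.0 F nest [0.4 0.6] -0.2
```

View pics/9.png

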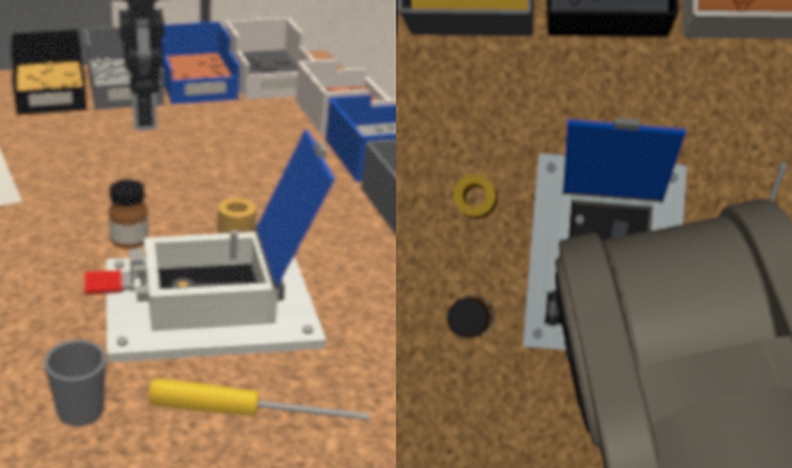

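The cover leans back at its stop (lug at about (348,129) in the top view). The lever is still in the pocket, the bystanders haven't moved and the hand is clear.

```bash
python3 -c "
from station import bot
print(bot.hand_in())"
```

```text
the job is handed in; nothing more can be done
None
```

The job is done and handed in at about 11 s: I pressed the tab, the cover popped up, and I pushed it back to its stop and left it open, with the hand clear, the lever still in the pocket and nothing nearby disturbed.

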